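# Load the microplate under the spring clip of its nest

### The arm

A 6-joint arm with a two-finger parallel gripper is mounted at the origin on the work surface; the furniture and walls round the work are solid. World frame = base frame: x ahead of the robot, y to its left, z up, the work surface at z = 0. Lengths are in m, angles in degrees, forces in N, time in s.
With the tool pointing down it reaches from about 0.325 to 0.85 m from the base axis. Payload 15.5 kg.
Tool frame: the origin (TCP) lies midway between the tips of the shut fingers; the grasp point (between the pads) lies 19 mm behind it; z points along the fingers, y is the line along which they close (so a half turn about z gives the same grasp; the last joint's range is limited). The gripper opens to 91 mm and grips with 3 to 60 N. Pads are 32 mm wide; open, the fingers measure 118 mm over their backs; the gripper's body (76 mm by 178 mm) begins 60 mm behind the grasp point.
Start: joints at [-5.472, 28.281, 77.091, -0, 74.628, -5.472], TCP at [0.625, 0, 0.214] pointing down, gripper open.
Joint ranges: [-166.48, 166.48], [-47.26, 123.95], [12.59, 153.08], [-70.14, 250.14], [6.76, 159.57], [-176.63, 176.63]. Speed limits (degrees/s): [108.29, 108.29, 147.25, 172.46, 172.46, 172.46].

### API

Orientations are given as a 3x3 rotation matrix whose columns are the frame's x, y, z axes.
In Python, from bench import ctrl gives the robot as it stands. The module is installed in compiled form; this text tells all that it offers. Calls block until the motion is done:
- ctrl.goto(position, orientation): joint-space move of the TCP to a pose.
- ctrl.move_l(position, vel=0.15, ori=None, contact_N=None): straight line of the TCP; ori=None keeps the orientation; vel is the mean speed in m/s. With contact_N (N) it stops when the force on the tool has changed by that much, and returns True; else False.
- ctrl.movej(angles): joint-space move.
- ctrl.command_gripper(opening): opening from 0.0 (shut) to 1.0 (fully open); the grip force is fixed at half the most; returns when the fingers have stopped.
- ctrl.sleep(seconds).
- ctrl.ik(position, orientation): joint angles nearest the present ones, or None.
- ctrl.read_camera(name): name is "scene" or "side" or "wrist"; returns the picture (400x640x3 uint8, blue, green, red); there is no depth.
- ctrl.camera_params(name): a dict with "fx", "fy", "cx", "cy" (pixels), "pose" (4x4, takes a point from camera to world coordinates); the wrist camera has in their place "T_tool_cam" (4x4, takes a point from camera to tool coordinates, whose origin is the TCP and whose axes are the flange's). Camera axes: x right, y up, looking along -z (the intrinsics and any distortion apply to the point x, -y, -z); pixel columns grow to the right and rows downward; lengths in m; the calibration is good to about 2 mm. The wrist camera is an equidistant fisheye: a pixel r from the principal point sees the ray r / f radians off the axis. A picture is of the moment at which its call begins: read the wrist's pose just before it. camera_params takes no time and is no camera call.
A pose or a line that the arm cannot do raises ctrl.MotionError and nothing moves.
- ctrl.sign_off(): hands the job in; it is judged then, once.
Readings, each from a call of its own:
- ctrl.current_t(): time.
- ctrl.current_q(): joint angles.
- ctrl.current_dq(): joint speeds.
- ctrl.current_effort(): joint torques, N m.
- ctrl.current_tool_pos(): TCP position.
- ctrl.current_eef_rot(): TCP orientation.
- ctrl.current_contact_force(): force on the tool from outside, world axes, zero at the start.
- ctrl.current_wrist_torque(): the same for the moment, N m.
- ctrl.current_grip_width(): opening from 0.0 (shut) to 1.0 (fully open).
- ctrl.current_grasp_force(): force on a finger pad.
Only numpy, scipy, OpenCV 4.12 (cv2) and the standard library are available. Lean on these libraries where they do the work, as an engineer would, in place of code of your own. Each camera call takes 0.05 s, during which the arm holds its last target. There are 200 camera calls.

### The job

Load the clear microplate into its nest without picking it up: with one fingertip press the spring clip's thumb bar down and keep it down, and with the other fingertip gently push the plate along between the rails, beneath the raised clip, until it is fully home against the end stop. Then let the clip go, so that it springs down on the edge of the plate, and move clear. Leave everything else where it is.

Things in the scene. Friction and masses are not known exactly. Their poses are not given: they have to be found in the camera images.
- nest: Dark metal nest, fixed on the worktop. Origin: on the worktop, midway between the rails; +x is the push direction (away from the robot, yaw within 0.3 rad), +y the clip's side (left). Base x -112..+88, y -56..+76 mm; its top, the floor the plate slides on, is at z = 10 mm. Rails along x, 6 mm above the floor, inner faces at y = -45 and +45. Hinge posts at y = 66, x = -85 and 62, 18 mm above the floor.
- nest_stop (a point): Middle of the end stop's inner face, at the nest's floor (nest x = +80, y = 0, z = 10 mm). The stop is a bar across the floor, 10 mm high.
- plate: Clear 96-well microplate, 128 x 86 x 14 mm, 50 to 100 g, loose. Origin: centre of its underside; own y is its long side and lies along the nest's x. It starts flat on the nest's floor between the rails, 40 to 68 mm short of home, its front end not yet at the clip's lip. Home, its origin is at nest x = +16 mm and its rear end at x = -48 mm.
- clip (a joint): Spring clip, a steel rocker hinged on a pin along the nest's x (nest y = 66, z = 24 mm). 0 = at rest, lip down, thumb bar up; grows as the bar is pressed down, stop at 0.42 rad. At rest the lip is 10 mm above the floor and blocks the plate; from about 0.20 rad the plate passes beneath. Let go on the plate it stays near 0.16. Pressing takes about 2 N at first, 6 N at the stop; it springs back.
- clip_bar (a point): Top of the clip's thumb bar at mid-length: a round rod 8 mm thick along the nest's x, from x = -145 to -20 mm, at nest y = 96. At rest its top is at z = 24.5 mm; 0.30 rad is 9 mm of press, 0.42 rad 12 mm. It may be pressed anywhere, and a fingertip can slide along it. Pressed, its top is 2.5 to 6 mm above the nest's floor, so fingertips of equal height can hold it down and push the plate at once.
- clip_lip (a point): Underside of the clip's lip (14 mm along x, 8 mm across), at nest x = +50 mm, y = +37 mm: it reaches 10 mm over the plate's left edge.
- petri_1: Bystander: round petri dish, 60 mm across, 15 mm high, origin under its centre, to the right of the nest.
- pin_tin: Bystander: small round white tin, 52 mm across, 23 mm high, origin under its centre, right of the nest's near end.
- bottle_stain: Bystander: capped lab bottle, 62 mm across, 137 mm high, origin under its centre, on the right of the worktop.
- bench_timer: Bystander: small upright bench timer, 37 x 68 x 59 mm, origin under its centre, on the left of the worktop.

How it is judged:
By the outcome, as a careful person would: the job done as asked, in the order asked, and still so for the second after the job is handed in, with the robot touching nothing.
It also fails if it takes over 43 s, if anything falls off the work surface, if the arm or the gripper's body presses on something with over 40 N, if the wrist force passes 120 N, or if a joint passes its speed limit or range.

## Working session

There is one attempt and no reset: what is moved stays moved. The work goes in short steps, each a Python script; the robot and the scene stay as the last script left them, time stands still between calls to the robot, and variables do not carry over. Pictures are saved under pics/ and viewed, at most 10 in all, crops included, and the job is handed in when it is done.

```bash
mkdir -p pics; python3 - <<'E'
from bench import ctrl
import cv2,numpy as np
for n in("scene","side","wrist"):
    im=ctrl.read_camera(n);cv2.imwrite(f"pics/{n}0.png",im)
    p=ctrl.camera_params(n);print(n,{k:(np.round(v,4).tolist()) for k,v in p.items()})
print(ctrl.current_t(),ctrl.current_tool_pos(),ctrl.current_eef_rot().round(3) )
E
```

```text
scene {'fx': 464.8383, 'fy': 464.8383, 'cx': 326.0817, 'cy': 194.0009, 'pose': [[0.5786, 0.5117, -0.6351, -0.1552], [-0.8155, 0.3716, -0.4437, -0.6091], [0.0089, 0.7747, 0.6323, 0.7347], [0.0, 0.0, 0.0, 1.0]]}
side {'fx': 373.5154, 'fy': 373.5154, 'cx': 322.1194, 'cy': 198.2564, 'pose': [[-0.9919, 0.0656, -0.1086, 0.4263], [-0.1261, -0.5984, 0.7912, 0.6286], [-0.0131, 0.7985, 0.6019, 0.6391], [0.0, 0.0, 0.0, 1.0]]}
wrist {'fx': 309.7069, 'fy': 309.7069, 'cx': 320.8299, 'cy': 196.418, 'T_tool_cam': [[-0.0001, 0.9696, 0.2447, 0.068], [1.0, 0.0001, 0.0002, -0.0001], [0.0002, 0.2447, -0.9696, -0.1698], [0.0, 0.0, 0.0, 1.0]]}
0.15 [6.24700110e-01 3.08487229e-05 2.13477769e-01] [[-0.     1.    -0.001]
 [ 1.     0.     0.   ]
 [ 0.    -0.001 -1.   ]]
```

View pics/scene0.png

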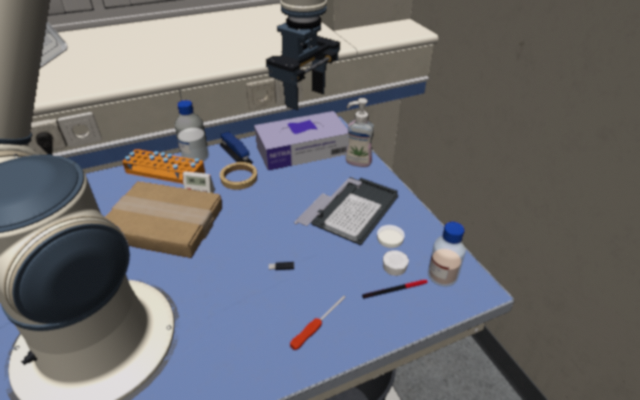

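View pics/wrist0.png

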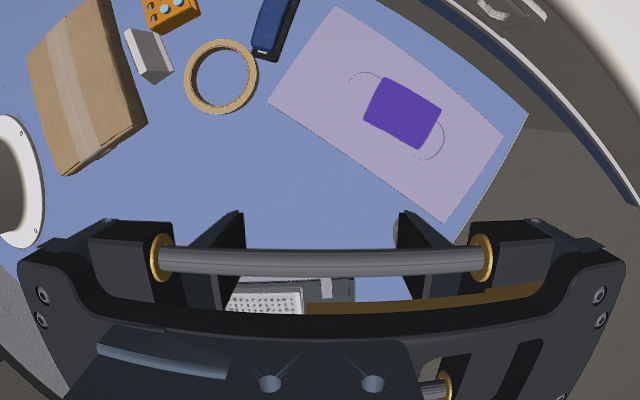

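View pics/side0.png

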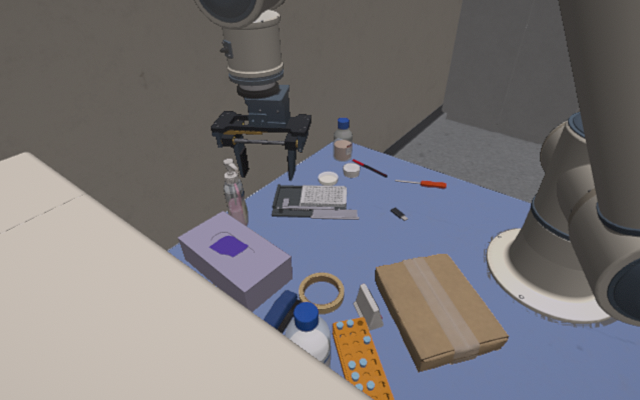

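The scene view shows the nest around px (355,210), with the petri dish at (390,237), the tin at (396,262), the bottle at (446,255), and the timer at (197,182). In the wrist view the gripper hides the nest. The side view shows the nest around (315,202), with the light clip bar at its near-left edge.

```bash
cat > h.py <<'E'
from bench import ctrl
import cv2,numpy as np
def ray(n,px,tcp=None,R=None):
    p=ctrl.camera_params(n); px=np.atleast_2d(np.array(px,float))
    d=(px-[p["cx"],p["cy"]])/[p["fx"],p["fy"]]
    if n=="wrist":
        th=np.linalg.norm(d,axis=1,keepdims=True); u=d/np.maximum(th,1e-9)
        v=np.c_[u[:,:1]*np.sin(th),-u[:,1:]*np.sin(th),-np.cos(th)]
        T=np.eye(4);T[:3,:3]=R;T[:3,3]=tcp;T=T@p["T_tool_cam"]
    else:
        v=np.c_[d[:,0],-d[:,1],-np.ones(len(d))]; T=p["pose"]
    return T[:3,3],v@np.array(T)[:3,:3].T
def plane(n,px,z,tcp=None,R=None):
    o,v=ray(n,px,tcp,R); return o+v*((z-o[2])/v[:,2:])
E
python3 - <<'E'
from h import *
print(plane("scene",[(368,177),(398,190),(358,242),(312,230),(352,179),(297,222)],0.01).round(3))
print(plane("side",[(274,186),(348,187),(273,216),(358,216)],0.01).round(3))
print(plane("scene",[(390,237),(396,262),(440,275),(197,190)],0.01).round(3))
E
```

```text
[[ 0.693 -0.148  0.01 ]
 [ 0.691 -0.237  0.01 ]
 [ 0.478 -0.253  0.01 ]
 [ 0.45  -0.149  0.01 ]
 [ 0.662 -0.119  0.01 ]
 [ 0.451 -0.105  0.01 ]]
[[ 0.688 -0.242  0.01 ]
 [ 0.472 -0.261  0.01 ]
 [ 0.659 -0.107  0.01 ]
 [ 0.436 -0.132  0.01 ]]
[[ 0.533 -0.303  0.01 ]
 [ 0.475 -0.349  0.01 ]
 [ 0.496 -0.439  0.01 ]
 [ 0.397  0.168  0.01 ]]
```

```bash
python3 - <<'E'
from h import *
R0=np.array([[0,1,0],[1,0,0],[0,0,-1.]])
ctrl.goto([0.575,-0.265,0.16],R0)
p,R=np.array(ctrl.current_tool_pos()),np.array(ctrl.current_eef_rot())
im=ctrl.read_camera("wrist");np.savez("w1.npz",p=p,R=R,im=im)
c=im[0:240,120:520];cv2.imwrite("pics/w1.png",cv2.resize(c,None,fx=2,fy=2,interpolation=cv2.INTER_CUBIC))
print(p,ctrl.current_t())
for s in(1,-1):
    print(s,ctrl.ik([0.45,-0.15,0.05],np.array([[s,0,0],[0,-s,0],[0,0,-1.]])))
E
```

```text
[ 0.57550852 -0.26396102  0.16030752] 1.2667
1 [-2.56531176e+01  3.07897662e+01  1.07917074e+02 -2.54444375e-14
  4.12931599e+01  6.43468824e+01]
-1 [-2.56531176e+01  3.07897662e+01  1.07917074e+02 -2.54444375e-14
  4.12931599e+01 -1.15653118e+02]
```

View pics/w1.png

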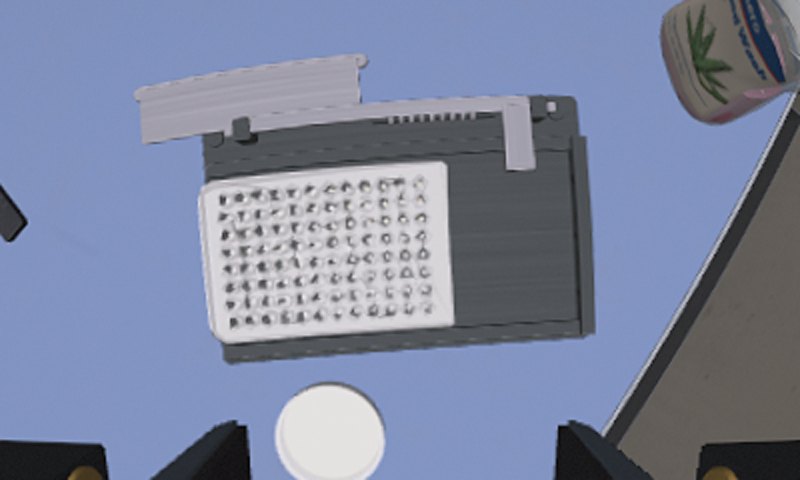

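The crop shows the bar's ends at (137,93) and (366,60), the stop's inner edge from (573,137) to (582,334), the plate's rear edge from (203,188) to (216,342), and its front edge from (445,163) to (454,326). The base corners are at (577,97) far-left and (228,362) near-right.

```bash
python3 - <<'E'
from h import *
d=np.load("w1.npz");p,R=d["p"],d["R"]
f=lambda c,z:plane("wrist",np.array(c,float)/2+[120,0],z,p,R)
b=f([(137,95),(366,61)],.0225)
s=f([(573,137),(582,334)],.020)
rear=f([(201,188),(214,342)],.024);fr=f([(446,163),(454,326)],.024)
base=f([(577,97),(205,135)],.010); nr=f([(228,362)],.005)
L=lambda a:np.linalg.norm(a[1]-a[0])
for n,a in dict(bar=b,stop=s,rear=rear,front=fr,base=base,nr=nr).items():print(n,a.round(4).tolist())
print("barlen",L(b),"platelen",np.linalg.norm(rear.mean(0)-fr.mean(0)))
yb=np.arctan2(*(b[1]-b[0])[[1,0]]); ys=np.arctan2(*(s[0]-s[1])[[1,0]])-np.pi/2; yp=np.arctan2(*(fr.mean(0)-rear.mean(0))[[1,0]])
ybs=np.arctan2(*(base[0]-base[1])[[1,0]])
print("yaws",yb,ys,yp,ybs)
for yaw in(yb,(yb+ybs+yp)/3):
    U=np.array([[np.cos(yaw),-np.sin(yaw)],[np.sin(yaw),np.cos(yaw)]])
    loc=np.array([[-145,96],[-20,96]])/1e3
    o=b[:,:2].mean(0)-U@loc.mean(0); print("origin",o)
    for n,a in dict(bar=b,stop=s,rear=rear,front=fr,base=base,nr=nr).items():print(n,((a[:,:2]-o)@U*1e3).round(1).tolist())
E
```

```text
bar [[0.4369, -0.113, 0.0225], [0.5577, -0.1045, 0.0225]]
stop [[0.6621, -0.1407, 0.02], [0.6692, -0.2426, 0.02]]
rear [[0.4742, -0.1668, 0.024], [0.4786, -0.2462, 0.024]]
front [[0.597, -0.1577, 0.024], [0.6015, -0.2388, 0.024]]
base [[0.6674, -0.1166, 0.01], [0.4718, -0.1367, 0.01]]
nr [[0.48, -0.2606, 0.005]]
barlen 0.12108221270707219 platelen 0.12315544225679703
yaws 0.0707469493972792 0.07024063151904647 0.0671483675391526 0.1027973501322976
origin [ 0.58639186 -0.19868112]
bar [[-143.0, 96.0], [-22.0, 96.0]]
stop [[79.6, 52.5], [79.5, -49.7]]
rear [[-109.7, 39.8], [-110.9, -39.8]]
front [[13.5, 40.2], [12.3, -41.1]]
base [[86.6, 76.2], [-110.0, 69.9]]
nr [[-110.5, -54.2]]
origin [ 0.58724071 -0.19783227]
bar [[-143.0, 96.6], [-22.0, 95.4]]
stop [[79.2, 51.0], [78.1, -51.2]]
rear [[-110.2, 40.0], [-112.2, -39.5]]
front [[12.9, 39.3], [11.0, -42.0]]
base [[86.4, 74.6], [-110.2, 70.2]]
nr [[-111.9, -54.0]]
```

```bash
cat >> h.py <<'E'
YAW=.0705; O=np.array([.5864,-.1987])
c,s=np.cos(YAW),np.sin(YAW); U=np.array([[c,-s],[s,c]])
RT=np.array([[c,-s,0],[s,c,0],[0,0,1]])@np.diag([1,-1,-1.])
def W(x,y,z): return np.r_[O+U@(np.array([x,y])/1e3),z/1e3]
def loc():
    p=np.array(ctrl.current_tool_pos()); return np.r_[U.T@(p[:2]-O),p[2]]*1e3
def F():
    f=np.array(ctrl.current_contact_force()); return np.r_[U.T@f[:2],f[2]]
E
python3 - <<'E'
from h import *
ctrl.command_gripper(1.0);print("w",ctrl.current_grip_width())
ctrl.goto(W(-138,43.75,80),RT); ctrl.sleep(.2)
print(loc().round(2),F().round(2))
ctrl.move_l(W(-138,43.75,34),vel=.08)
ctrl.sleep(.1);print(F().round(2))
r=ctrl.move_l(W(-138,43.75,20),vel=.015,contact_N=1.2)
print(r,loc().round(2),F().round(2),ctrl.current_t())
p,R=np.array(ctrl.current_tool_pos()),np.array(ctrl.current_eef_rot());im=ctrl.read_camera("wrist");np.savez("w2.npz",p=p,R=R,im=im)
cv2.imwrite("pics/w2.png",im)
E
```

```text
w 0.9997974808897324
[-137.72   43.53   80.05] [-0.1   0.06 -0.52]
[-0.04 -0.32 -0.34]
True [-138.01   43.81   24.64] [ 0.81 -0.08  3.09] 4.575
```

View pics/w2.png

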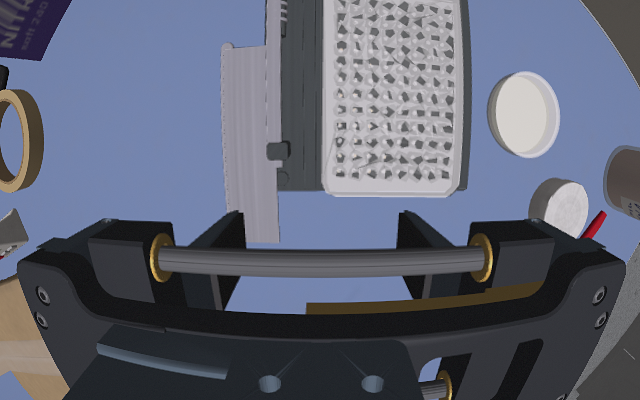

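Contact came at z = 24.6 mm, matching the bar's top. The picture shows the left fingertip on the bar near (238,213) and the right one behind the plate's rear edge at (400,195).

```bash
python3 - <<'E'
from h import *
def say(m,r=None): print(m,r,loc().round(2),F().round(2),round(ctrl.current_t(),2))
say("press",ctrl.move_l(W(-138,43.75,14),vel=.02)); ctrl.sleep(.2); say("held")
for x,v in((-125,.03),(-110,.03),(-90,.03),(-72,.03)):
    r=ctrl.move_l(W(x,43.75,14),vel=v,contact_N=5); say(x,r)
    if r: break
else:
    ctrl.sleep(.2); say("pre")
    r=ctrl.move_l(W(-57,43.75,14),vel=.012,contact_N=4); say("end",r)
ctrl.sleep(.2);say("rest")
p,R=np.array(ctrl.current_tool_pos()),np.array(ctrl.current_eef_rot());im=ctrl.read_camera("wrist");np.savez("w3.npz",p=p,R=R,im=im)
cv2.imwrite("pics/w3.png",im)
E
```

```text
press False [-137.78   43.47   14.45] [-3.25 -1.07 23.45] 5.32
held None [-137.78   43.47   14.48] [-2.34 -2.01 22.66] 5.52
-125 True [-137.46   43.82   14.56] [-2.96 -1.69 18.66] 5.72
rest None [-137.48   43.8    14.68] [-2.52 -0.78 16.69] 5.92
```

View pics/w3.png

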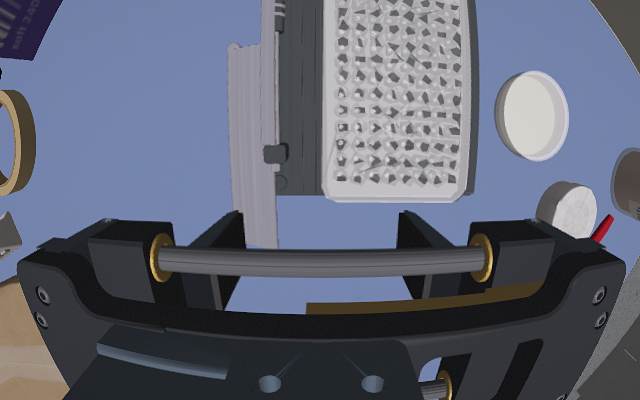

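The clip was already against its stop: 23 N at z = 14.5 mm, because the finger's inner edge rides on the sloping sheet. I'll ease up to about 17 mm and push from there.

```bash
cat > push.py <<'E'
from h import *
def say(m,r=None): print(m,r,loc().round(2),F().round(2),round(ctrl.current_t(),2))
Z=17
ctrl.move_l(W(-138,43.75,Z),vel=.02); ctrl.sleep(.2); say("held")
if 2.5<F()[2]<9:
    for x in(-125,-110,-90,-72):
        r=ctrl.move_l(W(x,43.75,Z),vel=.03,contact_N=5); say(x,r)
        if r: break
    else:
        ctrl.sleep(.2); say("pre")
        r=ctrl.move_l(W(-57,43.75,Z),vel=.012,contact_N=4); say("end",r)
ctrl.sleep(.2);say("rest")
p,R=np.array(ctrl.current_tool_pos()),np.array(ctrl.current_eef_rot());im=ctrl.read_camera("wrist");np.savez("w4.npz",p=p,R=R,im=im)
cv2.imwrite("pics/w4.png",im)
E
python3 push.py
```

```text
held None [-137.89   43.96   16.88] [3.04 3.68 5.07] 6.46
-125 True [-137.36   44.28   16.74] [-0.62  0.69  6.3 ] 6.67
rest None [-137.39   44.27   16.78] [0.39 0.98 6.97] 6.87
```

View pics/w4.png

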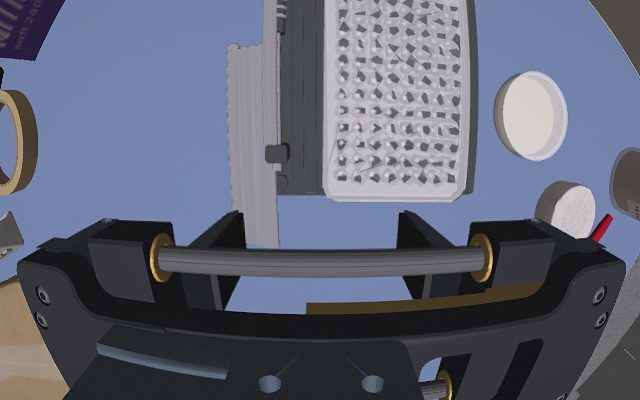

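Force is right now (about 6 N); the stop was only stored side force letting go. Continuing.

```bash
sed -i 's/^ctrl.move_l(W(-138.*/say("start")/; s/contact_N=5/contact_N=8/; s/contact_N=4/contact_N=5/; s/2.5<F()\[2\]<9/True/; s/w4/w5/g' push.py; python3 push.py
```

```text
start None [-137.38   44.27   16.78] [-0.24  0.13  6.94] 6.92
-125 False [-125.82   44.38   16.65] [-1.79  3.19  5.73] 7.47
-110 False [-110.89   44.42   16.62] [-2.5  2.8  5. ] 8.12
-90 False [-91.04  44.45  16.58] [-3.26  2.75  5.69] 8.94
-72 False [-72.96  44.43  16.56] [-2.03  2.54  5.93] 9.69
pre None [-72.99  44.42  16.58] [-2.97  3.22  5.37] 9.89
end True [-66.57  44.72  16.43] [-2.36  0.49  8.42] 10.61
rest None [-66.55  44.7   16.45] [-0.48 -0.15  6.51] 10.81
```

View pics/w5.png

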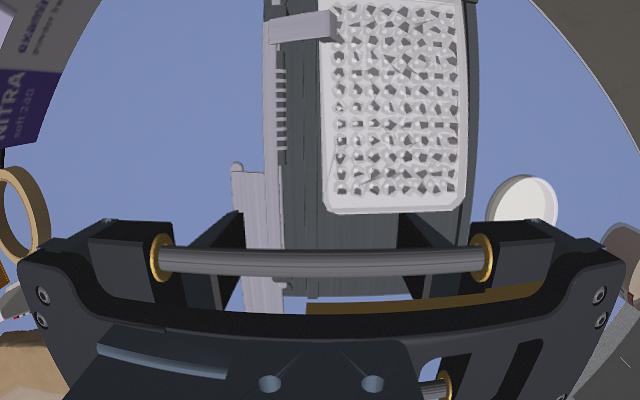

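The plate has gone under the lip (lip at (300,28), plate rear at row 210), but the fingertip is still about 2 mm short of the expected home. I'll continue in small steps until the stop shows in the force.

```bash
python3 - <<'E'
from h import *
x=loc()[0]; 
for i in range(14):
    x+=.8; ctrl.move_l(W(x,44.4,16.7),vel=.012); ctrl.sleep(.1)
    f=np.mean([F() for _ in range(3)],0); l=loc(); print(round(x,1),l.round(2),f.round(2))
    if f[0]<-10 or x>-57: break
print(ctrl.current_t())
p,R=np.array(ctrl.current_tool_pos()),np.array(ctrl.current_eef_rot());im=ctrl.read_camera("wrist");np.savez("w6.npz",p=p,R=R,im=im)
cv2.imwrite("pics/w6.png",im);cv2.imwrite("pics/scene6.png",ctrl.read_camera("scene"));cv2.imwrite("pics/side6.png",ctrl.read_camera("side"))
E
```

```text
-65.8 [-66.53  44.7   16.47] [-3.42  0.02  7.51]
-65.0 [-66.42  44.81  16.42] [-6.93  0.35 11.7 ]
-64.2 [-66.3   44.93  16.38] [-11.54  -1.7   14.55]
11.9083
```

```bash
python3 - <<'E'
import cv2,numpy as np
a=cv2.imread("pics/scene6.png")[160:260,290:420];b=cv2.imread("pics/side6.png")[160:240,250:380]
a=cv2.resize(a,(650,500)[::1] and (520,400),interpolation=cv2.INTER_CUBIC)
b=cv2.resize(b,(520,320),interpolation=cv2.INTER_CUBIC)
a=cv2.resize(a,(390,300));b=cv2.resize(b,(487,300))
a=cv2.imread("pics/scene6.png")[165:250,300:410];b=cv2.imread("pics/side6.png")[170:230,250:370]
cv2.imwrite("pics/c6.png",np.vstack([cv2.resize(x,(660,h),interpolation=cv2.INTER_CUBIC) for x,h in((a[:45],270),(b,330))]))
E
```

```text
(no output)
```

View pics/c6.png

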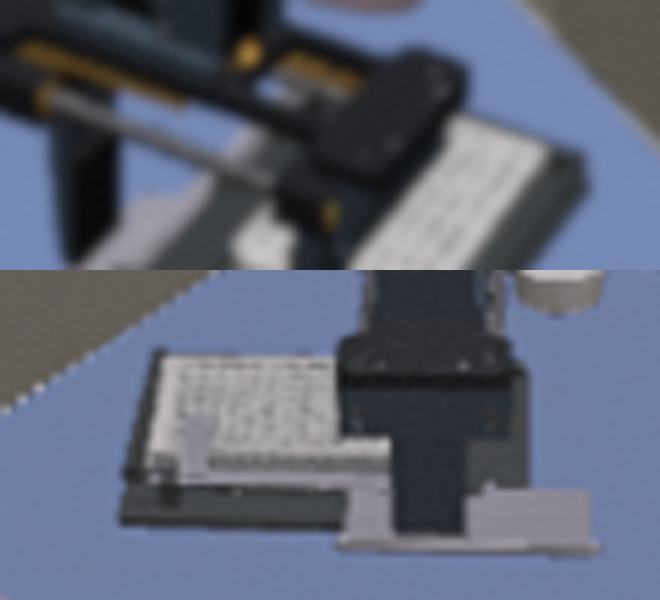

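The side view shows the plate's front edge flush along the stop, at crop (155,360)-(150,455). I'll check the plate's rear position numerically, then back off and release.

```bash
python3 - <<'E'
from h import *
d=np.load("w6.npz");p,R=d["p"],d["R"]
im=d["im"];g=cv2.cvtColor(im,cv2.COLOR_BGR2GRAY).astype(int)
rows=[185+int(np.argmin(np.diff(g[185:235,c]))) for c in (350,380,395)]
print("rear rows",rows)
q=plane("wrist",list(zip((350,380,395),rows)),.022,p,R);print("rear",((q[:,:2]-O)@U*1e3).round(1).tolist())
l=plane("wrist",[(300,14),(300,40)],.034,p,R);print("lip",((l[:,:2]-O)@U*1e3).round(1).tolist())
def say(m,r=None): print(m,r,loc().round(2),F().round(2),round(ctrl.current_t(),2))
y=loc()[1]
ctrl.move_l(W(-70,44.4,16.7),vel=.02);ctrl.sleep(.2);say("back")
ctrl.move_l(W(-70,44.4,32),vel=.03);ctrl.sleep(.1);say("released")
ctrl.move_l(W(-70,44.4,110),vel=.1)
ctrl.goto(W(-25,-100,160),np.array([[0,1,0],[1,0,0],[0,0,-1.]])) 
ctrl.sleep(.2);say("clear")
p,R=np.array(ctrl.current_tool_pos()),np.array(ctrl.current_eef_rot());im=ctrl.read_camera("wrist");np.savez("w7.npz",p=p,R=R,im=im)
c=im[0:240,120:520];cv2.imwrite("pics/w7.png",cv2.resize(c,None,fx=2,fy=2,interpolation=cv2.INTER_CUBIC))
E
```

```text
rear rows [214, 213, 213]
rear [[-49.3, 28.0], [-48.7, 11.1], [-48.8, 2.4]]
lip [[56.3, 54.4], [42.3, 54.3]]
back None [-69.69  44.49  16.65] [2.   1.2  5.97] 12.7
released None [-70.12  44.4   31.86] [0.49 0.8  0.24] 13.46
clear None [-25.04 -99.73 159.91] [ 1.02 -0.11 -0.37] 16.12
```

View pics/w7.png

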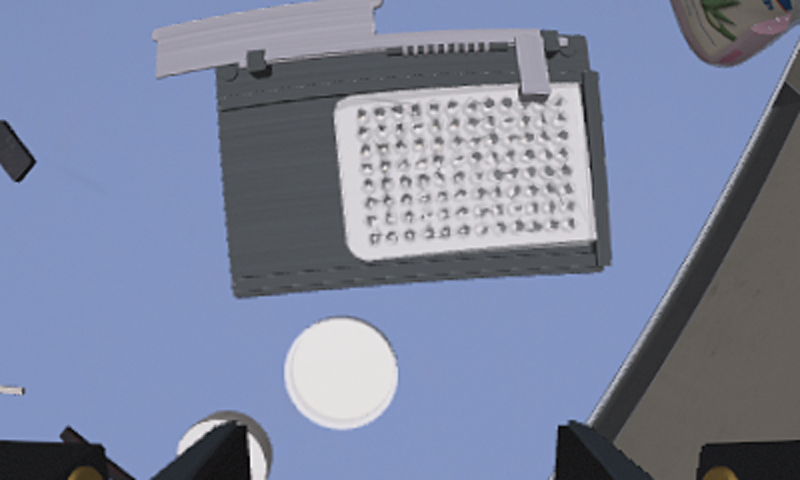

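The plate lies flush with the stop (front edge (583,82)-(596,240)), and the lip rests on its left edge at (535,95). The dish and tin are where they were.

```bash
python3 -c "
from bench import ctrl
print(ctrl.sign_off(),ctrl.current_t())"
```

```text
the job is handed in; nothing more can be done
the job is handed in; nothing more can be done
```

The plate is home against the end stop with the clip sprung down on its left edge, the arm is clear, and I handed the job in at about 16 s; the only hitch was the first press, which drove the clip onto its stop at 23 N, so I eased up to about 6 N before pushing.

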